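Free the crested panel from the painting jig

TASK

Two painting jigs each hold a plywood carrier locked by a spring plunger. On the jig whose carrier bears the small crate panel with the wavy, crested edge, pull the plunger's black handle up, turn it a quarter turn so that it stays up by itself, and let go. Then draw that carrier out from under the bridge, and lay it flat on the newspaper-covered drying board, about in the middle and lengthwise along it, without dropping it; leave the carrier with the plain rectangular panel where it is.

Things in the scene. Friction and masses are not known exactly. Their poses are not given: they have to be found in the camera images.
- plunger_grip (a point): Centre of the black handle (36 mm in x, 12 in y, 28 tall) on the plunger of the crested panel's jig. At rest: 82 mm above the table, x to the jig's rear, held from turning by a notch. Pull up 14 to 24 mm (spring 5 to 11 N; aim for 18), turn 60 to 100 degrees either way, let go: it stays 13 mm above rest. A collar below is 58 mm high: keep fingertips above that.
- carrier_grip (a point): Centre of the wooden grip block (30 mm in x, 20 in y, 46 tall) in the middle of the crested panel's loose carrier, a plate 200 x 90 x 10 mm, 0.3 kg, whose underside is 33 mm below this point. x points to the jig's rear, where the plate is pinned under a bridge; the panel is at -x. With the plunger up, slide it level towards -x: free of the bridge after 40 mm (aim for 65), then lift.
- board_mid (a point): Centre of the top face of the fixed wooden drying board with newspaper on it, 270 mm long (x), 150 mm wide (y), 12 mm thick; z up. The carrier's block centre is 33 mm above this when laid on it. Jigs reach 110 mm above the table: carry the carrier over them with its underside above that.
- plain_grip (a point): Centre of the grip block of the other carrier, alike in all but its plain rectangular panel, in the other, identical jig; to be left alone.
There are look-alikes about, which are no part of the job. What is shaped like the part that bears carrier_grip but orange is not meant.

How it is judged (in metres and radians):
On the way, in this order (a step that is already met when the one before it is completed fails the run):
1. the plunger of the crested panel's jig is latched up and stays there with the fingers off it (height (world z) of plunger_grip above 0.091 m and contact force between the fingers and anything else below 0.5 N), for 0.3 s.
2. the carrier is out of its jig and lifted, the plunger still up (height (world z) of plunger_grip above 0.091 m and distance of carrier_grip from where it was at the start of the episode above 0.05 m and height (world z) of carrier_grip above 0.075 m), for 0.1 s.
At the end, for the whole second after the job is handed in: The crested panel's carrier lies flat on the drying board, released and still, within 45 mm lengthwise and 40 mm crosswise of its middle and 17 degrees of its length (either way round); that plunger is still latched up; the plain panel's carrier is within 12 mm of its start (all of step 1 and x of carrier_grip in the frame of board_mid between -0.045 and 0.045 m and y of carrier_grip in the frame of board_mid between -0.04 and 0.04 m and z of carrier_grip in the frame of board_mid between 0.028 and 0.038 m and angle between carrier_grip's own z axis and vertical below 0.09 rad and angle between the x axis of carrier_grip and the x axis of board_mid, either way round below 0.3 rad and distance of plain_grip from where it was at the start of the episode below 0.012 m and linear speed of carrier below 0.02 m/s); the robot touches nothing.
It fails at once if the carrier with the plain panel is moved more than 12 mm (distance of plain_grip from where it was at the start of the episode above 0.012 m).
It fails at once if the carrier is dropped (falls faster than 0.6 m/s out of the fingers) (linear speed of carrier above 0.6 m/s and contact force between the fingers and carrier below 0.1 N).
It also fails if it takes over 56 s, if anything falls off the work surface, if the arm or the gripper's body presses on something with over 40 N, if the wrist force passes 120 N, or if a joint passes its speed limit or range.

ROBOT

A 6-joint arm with a two-finger parallel gripper is mounted at the origin on the work surface. World frame = base frame: x ahead of the robot, y to its left, z up, the work surface at z = 0. Lengths are in mm, angles in rad, forces in N, time in s.
With the tool pointing down it reaches from about 400 to 925 mm from the base axis. Payload 12.5 kg.
Tool frame: the origin (TCP) lies midway between the tips of the shut fingers; the grasp point (between the pads) lies 19 mm behind it (env.tcp_to_grasp is the distance from the TCP to the grasp point, in mm); z points along the fingers, y is the line along which they close (so a half turn about z gives the same grasp; the last joint's range is limited). The gripper opens to 95 mm and grips with 3 to 60 N. Pads are 20 mm wide; open, the fingers measure 119 mm over their backs; the gripper's body (75 mm by 180 mm) begins 59 mm behind the grasp point.
Start: joints at [1.219, 0.491, 1.559, -0, 1.092, -0.106], TCP at [152.064, 606.237, 214.661] pointing down, gripper open.
Joint ranges: [-3.1, 3.1], [-0.84, 2.19], [0.05, 2.79], [-1.13, 4.28], [0.06, 2.93], [-2.69, 2.69]. Speed limits (rad/s): [2.22, 2.22, 2.79, 3.14, 3.14, 3.14].

INTERFACE

Orientations are given as [roll, pitch, yaw] about the fixed x, y, z axes, in that order (R = Rz(yaw) Ry(pitch) Rx(roll)).
In Python, from cell import env gives the robot as it stands. The module is installed in compiled form; this text tells all that it offers.
- The arm moves only by the tool step_arm, never from a script. Its argument "plan" is a list that holds one entry, the list of rows, each a list of 5 numbers: the shift along the tool's x, y, z in mm, then the turn about the tool's z in degrees, then the opening, from -1 (shut) to 1 (fully open). A call has 1 to 8 rows; each row is the pose to reach, as a shift and turn from the pose commanded when the call began, along the tool's axes at that moment; what a row does not reach only later rows make up. A row lasts 1/12 s, in which the tool goes at most 41.7 mm and 7.16 degrees, less where a joint would pass 70% of its speed; a pose out of reach is approached as far as the arm can. A call with a gripper value outside its range is refused whole. The fingers move at their own pace and stop on an object; the grip force is fixed at half the most. Time passes only in rows, so rows that repeat a pose let the fingers close. It gives the time, the measured TCP pose, the force, the opening and the grip force at its end, in the units of the state.
- env.state(): the state, without advancing time (a new reading comes with each control period).
- env.read_camera(name): name is "side" or "top"; returns the picture (384x512x3 uint8, blue, green, red); there is no depth.
- env.get_calibration(name): a dict with "K" (3x3 intrinsics, pixels), "D" ([k1, k2, p1, p2, k3] as OpenCV has them; the pictures are not rectified), "extrinsics" (4x4, takes a point from world to camera coordinates). Camera axes: x right, y up, looking along -z (the intrinsics and any distortion apply to the point x, -y, -z); pixel columns grow to the right and rows downward; lengths in mm; the calibration is good to about 2 mm. A picture is of the moment at which its call begins. get_calibration takes no time and is no camera call.
- env.job_done(): hands the job in; it is judged then, once.
The state is a dict: "t": time; "joints": joint angles; "qvel": joint speeds; "tau": joint torques, N m; "eef_pos": TCP position; "tcp_rot": TCP orientation; "ft_force": force on the tool from outside, world axes, zero at the start; "moment": the same for the moment, N m; "opening": opening from 0.0 (shut) to 1.0 (fully open); "grip_force": force on a finger pad.
Only numpy, scipy, OpenCV 4.12 (cv2) and the standard library are available. Lean on these libraries where they do the work, as an engineer would, in place of code of your own. Each camera call takes 0.05 s, during which the arm holds its last target. There are 200 camera calls.

## Working session

There is one attempt and no reset: what is moved stays moved. The work goes in short steps, Python scripts to look and compute and a tool call to move; the robot and the scene stay as the last step left them, time stands still between calls to the robot, and variables do not carry over. Pictures are saved under pics/ and viewed, at most 10 in all, crops included, and the job is handed in when it is done.

Besides the shell and the picture viewer there is one more tool, called after "Call:" by a JSON object that holds its "fn" and its "kwargs". step_arm: Moves the arm, as the interface text tells. Its arguments: {"type":"object","properties":{"plan":{"type":"array"}},"required":["plan"]}

```bash
mkdir -p pics && python3 - <<'E'
from cell import env
import cv2
for n in("top","side"):
    cv2.imwrite(f"pics/{n}0.png",cv2.resize(env.read_camera(n),(800,600),interpolation=cv2.INTER_CUBIC))
    c=env.get_calibration(n);print(c["K"],c["D"],c["extrinsics"])
s=env.state();print(s)
E
```

```text
[[430.02999379   0.         250.20752217]
 [  0.         430.02999379 194.58154462]
 [  0.           0.           1.        ]] [-0.108738  0.        0.        0.        0.      ] [[-2.23985740e-02 -9.99665166e-01 -1.29560842e-02  2.28012941e+01]
 [ 9.97270400e-01 -2.32531678e-02  7.00788139e-02 -4.44731407e+02]
 [-7.03566191e-02 -1.13510537e-02  9.97457317e-01 -1.13849998e+03]
 [ 0.00000000e+00  0.00000000e+00  0.00000000e+00  1.00000000e+00]]
[[490.45348658   0.         260.22865361]
 [  0.         490.45348658 191.89480947]
 [  0.           0.           1.        ]] [-0.17842698  0.          0.          0.          0.        ] [[ 9.37269249e-01 -3.48591188e-01  3.24624564e-03 -4.40265073e+02]
 [ 1.85057540e-01  5.05419157e-01  8.42796051e-01 -1.54780489e+02]
 [-2.95431991e-01 -7.89326079e-01  5.38223261e-01 -1.16032158e+03]
 [ 0.00000000e+00  0.00000000e+00  0.00000000e+00  1.00000000e+00]]
{'t': 0.1, 'joints': array([ 1.21937552e+00,  4.91488101e-01,  1.55938197e+00, -7.54954371e-06,
        1.09165652e+00, -1.05586141e-01]), 'qvel': array([ 0.00143888, -0.00224045, -0.00092565, -0.0001329 , -0.00162913,
       -0.00113455]), 'tau': array([ 1.60475825e-03, -6.13624907e+01, -2.58604842e+01,  6.93660672e-02,
        4.70491592e-02, -7.93159006e-05]), 'eef_pos': array([152.00578177, 606.02728752, 214.12937136]), 'tcp_rot': array([-3.14066322e+00, -9.17681793e-05,  2.89576143e+00]), 'ft_force': array([ 0.04391961, -0.4860002 ,  0.26413766]), 'moment': array([-0.02987842, -0.02366592, -0.01025038]), 'grip_force': 0.0, 'opening': 1.0018772777723768}
```

View pics/top0.png

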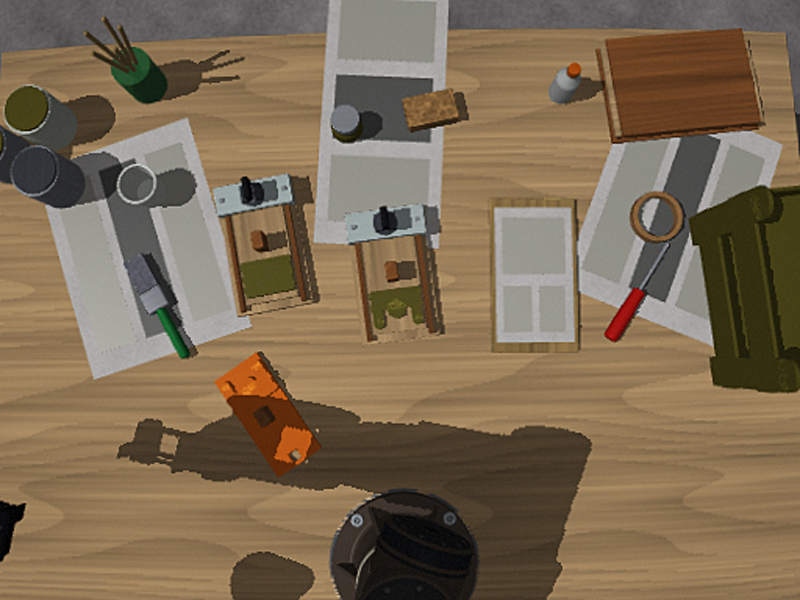

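View pics/side0.png

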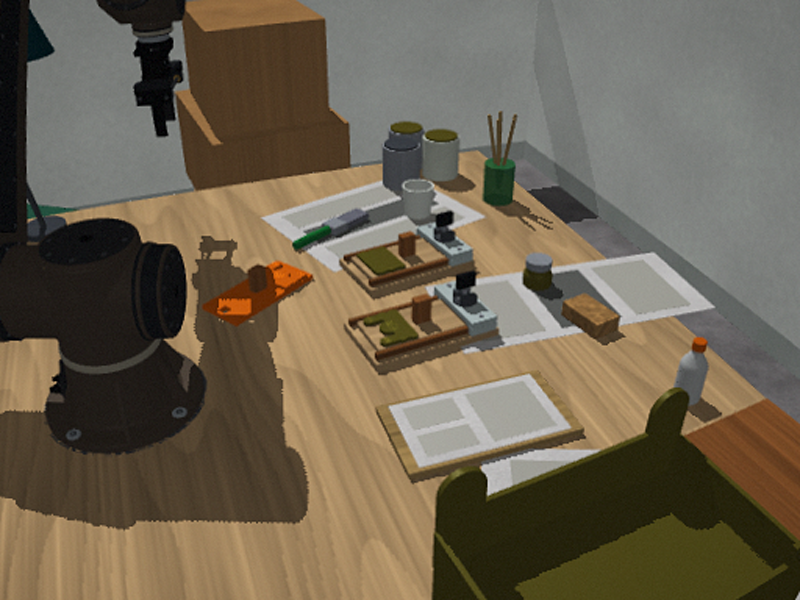

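The top view shows the crested carrier in the middle jig: block at about (393,270) and black handle at about (385,217). The plain one is at (258,240), and the drying board is centred at about (535,275). Next I'll zoom in to measure.

```bash
python3 - <<'E'
from cell import env
import cv2,numpy as np
t=env.read_camera("top");s=env.read_camera("side")
# top crop: cols 215-295? rows 125-225 ; x5
a=cv2.resize(t[125:225,215:295],None,fx=5,fy=5,interpolation=cv2.INTER_CUBIC)
b=cv2.resize(s[165:240,215:330],None,fx=3.4,fy=500/75,interpolation=cv2.INTER_CUBIC)
b=cv2.resize(s[165:240,215:295+35],(390,254),interpolation=cv2.INTER_CUBIC); b=cv2.copyMakeBorder(b,0,500-b.shape[0],0,0,cv2.BORDER_CONSTANT)
cv2.imwrite("pics/z.png",np.hstack([a,b]));print(a.shape,b.shape)
E
```

```text
(500, 400, 3) (500, 390, 3)
```

View pics/z.png

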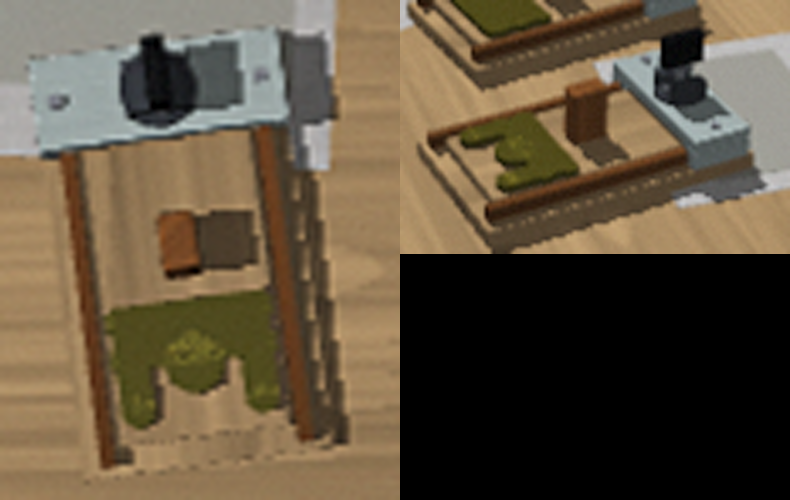

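The crop shows the handle bar top at cropped x 143–165, y 33–110. The block top is at about x 160–200, y 212–265, and the rails give the yaw. In the side crop the block top is at about (586,86) and the handle top at about (684,32).

```bash
cat > h.py <<'E'
from cell import env
import cv2,numpy as np
from scipy.optimize import least_squares
C={n:env.get_calibration(n) for n in("top","side")}
F=np.diag([1.,-1,-1])
def proj(n,P):
    E=C[n]["extrinsics"];R=F@E[:3,:3];t=F@E[:3,3]
    return cv2.projectPoints(np.array(P,float).reshape(-1,3),cv2.Rodrigues(R)[0],t,C[n]["K"],C[n]["D"])[0][:,0]
def ray(n,p,z):
    E=C[n]["extrinsics"];R=F@E[:3,:3];t=F@E[:3,3]
    u=cv2.undistortPoints(np.array([[p]],float),C[n]["K"],C[n]["D"])[0,0]
    d=R.T@np.r_[u,1];o=-R.T@t
    return o+d*(z-o[2])/d[2]
def tri(a,b):
    return least_squares(lambda X:np.r_[proj("top",X)[0]-a,proj("side",X)[0]-b],[500,0,50]).x
E
python3 - <<'E'
from h import *
T=lambda x,y:(215+x/5-.4,125+y/5-.4)
S=lambda x,y:(215+(x-400)/3.391-.35,165+y/3.387-.35)
V=lambda x,y:(x/1.5625-.2,y/1.5625-.2)
print("block top",tri(T(180,238),S(587,86)), "handle top",tri(T(154,70),S(683,33)))
print("handle@96",ray("top",T(154,70),96))
for z in(50,60,66,70):print(z,ray("top",T(180,238),z))
for l in(((70,155),(108,465)),((262,125),(305,438))):
    d=ray("top",T(*l[0]),40)-ray("top",T(*l[1]),40);print("yaw",np.degrees(np.arctan2(d[1],d[0])))
b=ray("top",T(40,155),60)-ray("top",T(288,122),60);print("bridge yaw",np.degrees(np.arctan2(b[1],b[0]))-90)
c=[ray("top",V(*p),12) for p in((491,200),(577,199),(579,350),(490,351))];print(np.array(c),np.mean(c,0))
c=[ray("side",V(*p),12) for p in((377,408),(540,375),(583,430),(415,472))];print(np.array(c),np.mean(c,0))
print("plain",ray("top",V(256,238),66))
E
```

```text
block top [498.93410172   9.50737092  74.03219058] handle top [582.23707791  20.20739993  98.32032621]
handle@96 [581.43621195  20.68102937  96.        ]
50 [501.3443049   9.9012466  50.       ]
60 [500.11414454   9.80839472  60.        ]
66 [499.37604833   9.75268359  66.        ]
70 [498.88398418   9.71554283  70.        ]
yaw 5.857553267812791
yaw 6.287046004589499
bridge yaw 6.250078332297136
[[ 624.13684112 -165.73134769   12.        ]
 [ 623.21476047 -317.61269988   12.        ]
 [ 358.93740772 -309.2958694    12.        ]
 [ 361.17951731 -155.00384574   12.        ]] [ 491.86713166 -236.91094068   12.        ]
[[ 361.8109882  -162.75200649   12.        ]
 [ 627.68546443 -177.08618345   12.        ]
 [ 624.49462321 -313.67695991   12.        ]
 [ 367.60411712 -305.65657705   12.        ]] [ 495.39879824 -239.79293173   12.        ]
plain [557.76293728 235.1502199   66.        ]
```

```bash
cat >> h.py <<'E'
def go(x,y,z,yawdeg):
    s=env.state();p=s["eef_pos"];r=s["tcp_rot"];R=cv2.Rodrigues(np.array([0,0,r[2]]))[0]@np.diag([1,-1,-1])
    d=R.T@(np.array([x,y,z])-p)
    a=-((yawdeg-np.degrees(r[2])+90)%180-90)
    print("t",s["t"],"pos",p.round(1),"rot",np.degrees(r).round(1),"F",s["ft_force"].round(1),"j6",s["joints"][5].round(2),"\nmove",d.round(1),"turn",a.round(1))
E
python3 -c "
from h import *
go(581.7,20.3,150,6.2)"
```

```text
t 0.2 pos [152.  606.1 214.3] rot [-180.    -0.   165.9] F [-0.4  0.9 -0.8] j6 -0.11 
move [-559.3 -463.6   64.3] turn -20.3
```

Call:
{"fn": "step_arm", "kwargs": {"plan": [[[-32,-26,0,-3,1],[-64,-53,0,-6,1],[-96,-79,0,-9,1],[-128,-106,0,-12,1],[-160,-132,0,-15,1],[-192,-159,0,-18,1],[-224,-185,0,-20.3,1],[-256,-212,0,-20.3,1]]]}}

```text
t: 0.87
eef_pos: [349.4, 336.8, 214.7]
tcp_rot: [3.141, 0.0, -3.03]
ft_force: [0.6, 0.3, -0.3]
opening: 1.004
grip_force: 0.0
```

```bash
python3 -c "
from h import *
go(581.7,20.3,150,6.2)"
```

```text
t 0.8667 pos [349.4 336.8 214.7] rot [ 180.     0.  -173.6] F [ 0.6  0.3 -0.3] j6 -1.05 
move [-195.7 -340.3   64.7] turn 0.2
```

Call:
{"fn": "step_arm", "kwargs": {"plan": [[[-20,-35,0,0,1],[-40,-70,0,0,1],[-60,-105,0,0,1],[-80,-140,0,0,0.8],[-100,-175,0,0,0.6],[-120,-210,10,0,0.4],[-140,-244,20,0,0.2],[-160,-278,30,0,0.2]]]}}

```text
t: 1.53
eef_pos: [538.8, 77.5, 184.4]
tcp_rot: [3.141, 0.001, -3.033]
ft_force: [0.3, 0.7, 0.8]
opening: 0.704
grip_force: 0.0
```

Call:
{"fn": "step_arm", "kwargs": {"plan": [[[-10,-20,8,0,0.2],[-20,-39,16,0,0.2],[-28,-54,24,0,0.2],[-28,-54,24,0,0.2],[-28,-54,24,0,0.2],[-28,-54,24,0,0.2]]]}}

```text
t: 2.03
eef_pos: [571.1, 29.5, 160.8]
tcp_rot: [3.141, -0.0, -3.033]
ft_force: [0.5, 0.1, 0.2]
opening: 0.597
grip_force: 0.0
```

```bash
python3 -c "
from h import *
go(581.7,20.3,66,6.2);print(env.state()['opening'])
t=env.read_camera('side');cv2.imwrite('pics/a.png',cv2.resize(t[100:240,200:350],None,fx=4,fy=4))"
```

```text
t 2.0333 pos [571.1  29.5 160.8] rot [ 180.    -0.  -173.8] F [0.5 0.1 0.2] j6 -1.74 
move [ -9.5 -10.3  94.8] turn 0.0
0.5970230454107313
```

View pics/a.png

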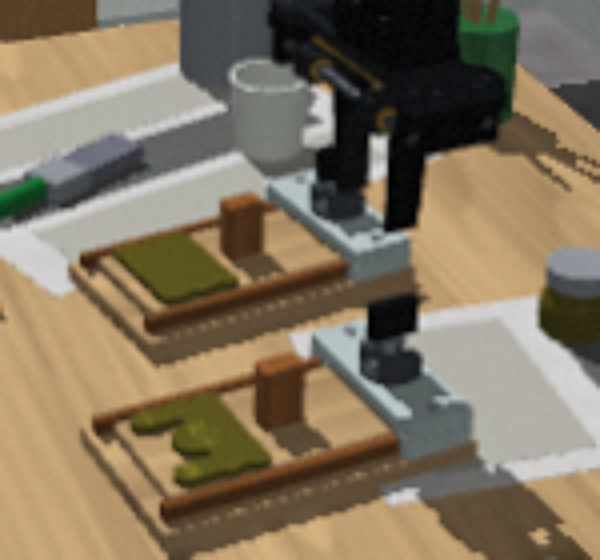

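The picture shows the gripper above the middle jig with its fingers straddling the handle line, and nothing disturbed. Descending to the handle in two steps.

Call:
{"fn": "step_arm", "kwargs": {"plan": [[[-9.5,-10.3,10,0,0.2],[-9.5,-10.3,30,0,0.2],[-9.5,-10.3,42,0,0.2],[-9.5,-10.3,42,0,0.2],[-9.5,-10.3,42,0,0.2]]]}}

```text
t: 2.5
eef_pos: [581.8, 20.4, 119.0]
tcp_rot: [3.141, -0.0, -3.032]
ft_force: [0.0, -0.6, 0.9]
opening: 0.596
grip_force: 0.0
```

```bash
python3 -c "
from h import *
go(581.7,20.3,66,6.2)
t=env.read_camera('side');u=env.read_camera('top')
a=cv2.resize(t[130:230,245:345],(400,400));b=cv2.resize(u[110:190,205:285],(400,400));cv2.imwrite('pics/b.png',np.hstack([a,b]))"
```

```text
t 2.5 pos [581.8  20.4 119. ] rot [ 180.    -0.  -173.7] F [ 0.  -0.6  0.9] j6 -1.76 
move [ 0.1 -0.1 53. ] turn 0.1
```

View pics/b.png

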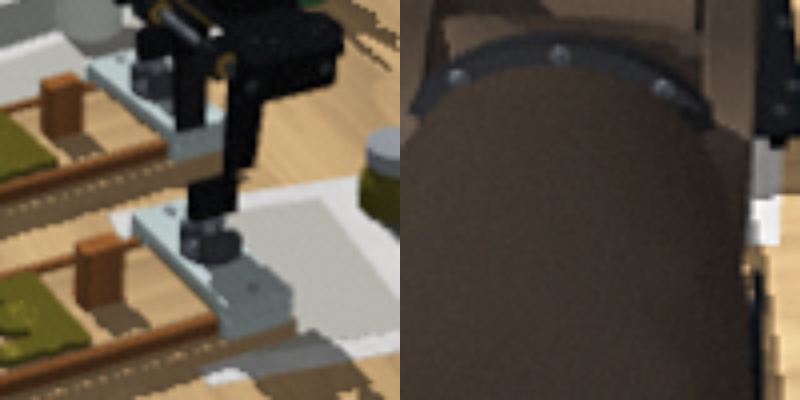

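The fingers straddle the handle, which is between them at about (213,200) in the left crop. Lowering and closing.

Call:
{"fn": "step_arm", "kwargs": {"plan": [[[0,0,25,0,0.2],[0,0,45,0,0.2],[0,0,53,0,0.2],[0,0,53,0,0.2],[0,0,53,0,-0.2],[0,0,53,0,-0.6],[0,0,53,0,-0.9],[0,0,53,0,-1]]]}}

```text
t: 3.27
eef_pos: [582.5, 19.6, 66.6]
tcp_rot: [-3.141, 0.002, -3.033]
ft_force: [0.7, -0.6, 0.3]
opening: 0.375
grip_force: 0.0
```

Call:
{"fn": "step_arm", "kwargs": {"plan": [[[0,0,0,0,-1],[0,0,0,0,-1],[0,0,0,0,-1],[0,0,0,0,-1]]]}}

```text
t: 3.6
eef_pos: [582.1, 19.7, 65.8]
tcp_rot: [3.141, 0.0, -3.033]
ft_force: [-0.0, 0.3, 1.3]
opening: 0.125
grip_force: 30.0
```

Call:
{"fn": "step_arm", "kwargs": {"plan": [[[0,0,-6,0,-1],[0,0,-12,0,-1],[0,0,-18,0,-1],[0,0,-18,0,-1],[0,0,-18,0,-1]]]}}

```text
t: 4.02
eef_pos: [582.0, 19.7, 83.7]
tcp_rot: [3.141, 0.0, -3.033]
ft_force: [2.3, 1.5, -10.0]
opening: 0.124
grip_force: 30.0
```

Call:
{"fn": "step_arm", "kwargs": {"plan": [[[0,0,0,7,-1],[0,0,0,14,-1],[0,0,0,21,-1],[0,0,0,28,-1],[0,0,0,35,-1],[0,0,0,42,-1],[0,0,0,49,-1],[0,0,0,56,-1]]]}}

```text
t: 4.68
eef_pos: [582.0, 19.8, 83.2]
tcp_rot: [3.141, -0.0, 2.267]
ft_force: [2.8, 2.1, -8.4]
opening: 0.124
grip_force: 30.0
```

Call:
{"fn": "step_arm", "kwargs": {"plan": [[[0,0,0,7,-1],[0,0,0,14,-1],[0,0,0,21,-1],[0,0,0,28,-1],[0,0,0,30,-1],[0,0,0,30,-1],[0,0,0,30,-1]]]}}

```text
t: 5.27
eef_pos: [582.1, 19.8, 83.4]
tcp_rot: [3.142, -0.0, 1.751]
ft_force: [3.7, 3.8, -9.8]
opening: 0.121
grip_force: 30.0
```

Call:
{"fn": "step_arm", "kwargs": {"plan": [[[0,0,4,0,-1],[0,0,5,0,-1],[0,0,5,0,-0.6],[0,0,5,0,-0.3],[0,0,5,0,0],[0,0,5,0,0.2],[0,0,5,0,0.2],[0,0,5,0,0.2]]]}}

```text
t: 5.93
eef_pos: [582.1, 19.5, 78.7]
tcp_rot: [3.141, 0.0, 1.749]
ft_force: [1.1, -0.6, -0.2]
opening: 0.49
grip_force: 0.0
```

Call:
{"fn": "step_arm", "kwargs": {"plan": [[[0,0,0,0,0.2],[0,0,0,0,0.2],[0,0,0,0,0.2],[0,0,-35,0,0.2],[0,0,-70,0,0.2],[0,0,-80,0,0.2],[0,0,-80,0,0.2],[0,0,-80,0,0.2]]]}}

```text
t: 6.6
eef_pos: [581.9, 19.6, 158.4]
tcp_rot: [3.141, 0.0, 1.749]
ft_force: [0.4, 0.6, -0.0]
opening: 0.599
grip_force: 0.0
```

```bash
python3 -c "
from h import *
go(499.5,10,130,6.2)
t=env.read_camera('side');
a=cv2.resize(t[130:230,245:345],(500,500));cv2.imwrite('pics/c.png',a)"
```

```text
t 6.6 pos [581.9  19.6 158.4] rot [180.    0.  100.2] F [ 0.4  0.6 -0. ] j6 -0.26 
move [  5.1 -82.8  28.4] turn -86.0
```

View pics/c.png

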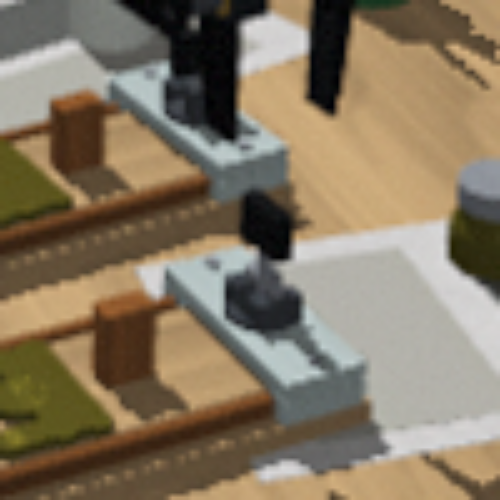

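The picture shows the handle raised and turned crosswise at about (265,225), clear of the fingers, so it has latched. Now the carrier block.

Call:
{"fn": "step_arm", "kwargs": {"plan": [[[1,-15,0,-7,0.2],[2,-30,0,-14,0.2],[3,-45,0,-21,0],[4,-60,0,-28,-0.05],[5,-75,0,-35,-0.05],[5,-82.5,0,-42,-0.05],[5,-82.5,0,-49,-0.05],[5,-82.5,0,-56,-0.05]]]}}

```text
t: 7.32
eef_pos: [498.9, 9.9, 157.1]
tcp_rot: [-3.141, -0.003, 2.732]
ft_force: [0.2, -0.6, -0.0]
opening: 0.478
grip_force: 0.0
```

Call:
{"fn": "step_arm", "kwargs": {"plan": [[[0,0,0,-7,-0.05],[0,0,0,-14,-0.05],[0,0,5,-21,-0.05],[0,0,15,-28,-0.05],[0,0,28,-30,-0.05],[0,0,28,-30,-0.05],[0,0,28,-30,-0.05]]]}}

```text
t: 7.9
eef_pos: [499.2, 9.9, 129.2]
tcp_rot: [3.141, -0.003, -3.035]
ft_force: [0.4, 0.0, 0.3]
opening: 0.478
grip_force: 0.0
```

```bash
python3 -c "
from h import *
go(499.5,10.2,37,6.2)
t=env.read_camera('side');
a=cv2.resize(t[130:230,225:325],(500,500));cv2.imwrite('pics/d.png',a)"
```

```text
t 7.9 pos [499.2   9.9 129.2] rot [ 180.    -0.2 -173.9] F [0.4 0.  0.3] j6 -1.79 
move [-0.3  0.2 92.2] turn -0.1
```

View pics/d.png

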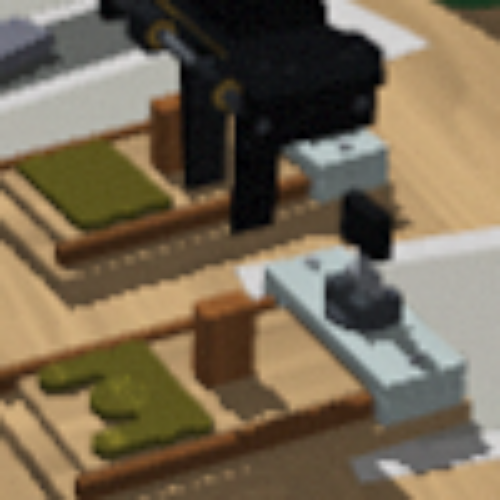

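The gripper sits above the block at about (225,335) with the fingers either side. Descending.

Call:
{"fn": "step_arm", "kwargs": {"plan": [[[0,0,30,0,-0.05],[0,0,55,0,-0.05],[0,0,75,0,-0.05],[0,0,88,0,-0.05],[0,0,92,0,-0.05],[0,0,92,0,-0.05]]]}}

```text
t: 8.45
eef_pos: [499.8, 9.9, 38.1]
tcp_rot: [3.141, -0.001, -3.034]
ft_force: [0.1, 0.5, 0.6]
opening: 0.475
grip_force: 0.0
```

Call:
{"fn": "step_arm", "kwargs": {"plan": [[[0,0,0,0,-0.4],[0,0,0,0,-0.7],[0,0,0,0,-1],[0,0,0,0,-1],[0,0,0,0,-1],[0,0,0,0,-1],[0,0,0,0,-1]]]}}

```text
t: 9.03
eef_pos: [500.2, 9.9, 39.2]
tcp_rot: [-3.141, 0.001, -3.033]
ft_force: [-1.1, 0.7, 6.6]
opening: 0.209
grip_force: 30.0
```

Call:
{"fn": "step_arm", "kwargs": {"plan": [[[0,0,-2,0,-1],[4,0,-2,0,-1],[10,0,-2,0,-1],[17,0,-2,0,-1],[17,0,-2,0,-1]]]}}

```text
t: 9.45
eef_pos: [481.1, 8.1, 40.4]
tcp_rot: [3.141, -0.002, -3.033]
ft_force: [-1.4, 1.1, -4.3]
opening: 0.207
grip_force: 30.0
```

Call:
{"fn": "step_arm", "kwargs": {"plan": [[[10,0,0,0,-1],[20,0,0,0,-1],[30,0,0,0,-1],[40,0,0,0,-1],[50,0,0,0,-1],[50,0,0,0,-1],[50,0,0,0,-1]]]}}

```text
t: 10.03
eef_pos: [433.2, 2.5, 40.8]
tcp_rot: [3.142, 0.0, -3.033]
ft_force: [-0.0, -0.1, -2.9]
opening: 0.21
grip_force: 30.0
```

Call:
{"fn": "step_arm", "kwargs": {"plan": [[[0,0,-15,0,-1],[0,0,-35,0,-1],[0,0,-60,0,-1],[0,0,-85,0,-1],[0,0,-110,0,-1],[0,0,-120,0,-1],[0,0,-120,0,-1]]]}}

```text
t: 10.62
eef_pos: [434.8, 2.5, 162.8]
tcp_rot: [-3.14, 0.005, -3.033]
ft_force: [0.8, -0.8, -4.1]
opening: 0.209
grip_force: 30.0
```

```bash
python3 -c "
from h import *
go(493,-238,160,-2)
t=env.read_camera('side');
cv2.imwrite('pics/e.png',cv2.resize(t[90:330,180:380],(500,600)))"
```

```text
t 10.6167 pos [434.8   2.5 162.8] rot [-179.9    0.3 -173.8] F [ 0.8 -0.8 -4.1] j6 -1.83 
move [ -31.8 -245.4    2.8] turn 8.2
```

View pics/e.png

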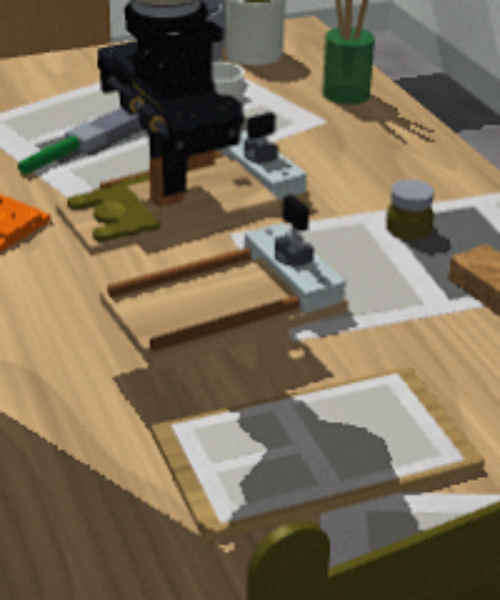

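The picture shows the crested carrier held level well above its jig, with the plunger still up and the plain jig untouched. Carrying it to the board.

Call:
{"fn": "step_arm", "kwargs": {"plan": [[[-2,-15,0,1,-1],[-6,-45,0,2,-1],[-11,-80,0,4,-1],[-16,-115,0,6,-1],[-20,-150,0,8,-1],[-25,-185,0,8.2,-1],[-29,-218,0,8.2,-1],[-31,-240,0,8.2,-1]]]}}

```text
t: 11.33
eef_pos: [490.5, -235.5, 158.8]
tcp_rot: [3.141, -0.001, 3.106]
ft_force: [0.1, 0.7, -3.5]
opening: 0.211
grip_force: 30.0
```

Call:
{"fn": "step_arm", "kwargs": {"plan": [[[0,0,0,0,-1],[0,0,0,0,-1],[0,0,0,0,-1]]]}}

```text
t: 11.58
eef_pos: [489.6, -232.0, 159.3]
tcp_rot: [3.14, -0.002, 3.107]
ft_force: [0.6, 0.3, -3.7]
opening: 0.21
grip_force: 30.0
```

```bash
python3 -c "
from h import *
go(493,-238,50,-2)"
```

```text
t 11.5833 pos [ 489.6 -232.   159.3] rot [ 1.799e+02 -1.000e-01  1.780e+02] F [ 0.6  0.3 -3.7] j6 -2.1 
move [ -3.6  -5.9 109.3] turn 0.0
```

Call:
{"fn": "step_arm", "kwargs": {"plan": [[[-3.6,-5.9,20,0,-1],[-3.6,-5.9,45,0,-1],[-3.6,-5.9,70,0,-1],[-3.6,-5.9,90,0,-1],[-3.6,-5.9,104,0,-1],[-3.6,-5.9,114,0,-1],[-3.6,-5.9,114,0,-1],[-3.6,-5.9,114,0,-1]]]}}

```text
t: 12.25
eef_pos: [493.6, -238.0, 46.6]
tcp_rot: [3.141, -0.001, 3.108]
ft_force: [-1.0, -0.6, -3.5]
opening: 0.211
grip_force: 30.0
```

```bash
python3 -c "
from h import *
go(493,-238,36,-2)
t=env.read_camera('side');
cv2.imwrite('pics/f.png',cv2.resize(t[190:310,230:380],(750,600)))"
```

```text
t 12.25 pos [ 493.6 -238.    46.6] rot [180.   -0.  178.1] F [-1.  -0.6 -3.5] j6 -2.11 
move [ 0.6  0.  10.6] turn 0.1
```

View pics/f.png

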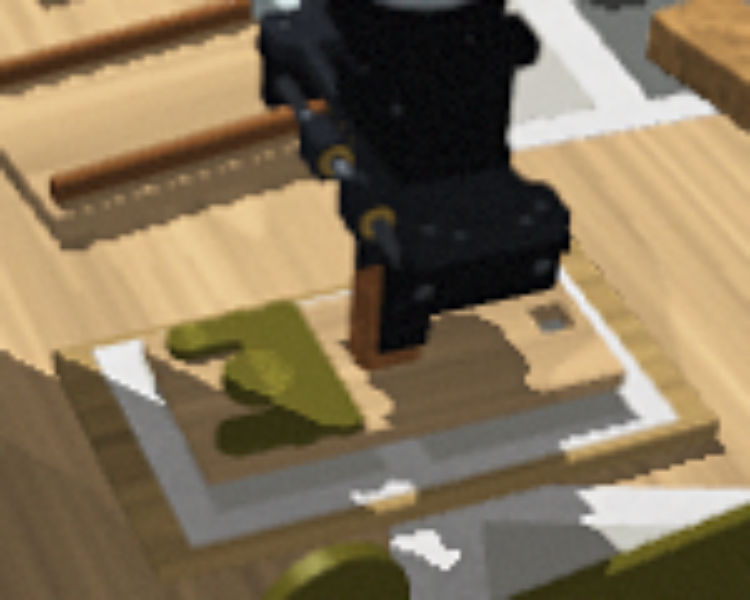

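The carrier hangs about 1 cm above the board, level and centred (block at about (370,315)). Lowering it slowly while watching the force.

Call:
{"fn": "step_arm", "kwargs": {"plan": [[[0,0,3,0,-1],[0,0,6,0,-1],[0,0,8,0,-1],[0,0,9,0,-1],[0,0,9,0,-1]]]}}

```text
t: 12.72
eef_pos: [493.5, -238.6, 37.5]
tcp_rot: [3.141, -0.0, 3.107]
ft_force: [-0.3, 0.1, -4.4]
opening: 0.212
grip_force: 30.0
```

Call:
{"fn": "step_arm", "kwargs": {"plan": [[[0,0,1,0,-1],[0,0,2,0,-1],[0,0,2,0,-1],[0,0,2,0,-1]]]}}

```text
t: 13.05
eef_pos: [493.7, -238.7, 36.3]
tcp_rot: [-3.141, 0.001, 3.107]
ft_force: [-1.7, 1.2, 5.1]
opening: 0.208
grip_force: 30.0
```

Contact made (force went from −4 to +5 N). Releasing gently and retreating.

Call:
{"fn": "step_arm", "kwargs": {"plan": [[[0,0,0,0,-0.6],[0,0,0,0,-0.4],[0,0,0,0,-0.2],[0,0,0,0,0],[0,0,0,0,0.2],[0,0,0,0,0.2],[0,0,0,0,0.2]]]}}

```text
t: 13.63
eef_pos: [493.6, -238.6, 35.6]
tcp_rot: [3.142, 0.0, 3.107]
ft_force: [0.7, 0.6, 0.6]
opening: 0.564
grip_force: 0.0
```

Call:
{"fn": "step_arm", "kwargs": {"plan": [[[0,0,-10,0,0.2],[0,0,-30,0,0.2],[0,0,-60,0,0.2],[0,0,-95,0,0.2],[0,0,-130,0,0.2],[0,0,-150,0,0.2],[0,0,-150,0,0.2],[0,0,-150,0,0.2]]]}}

```text
t: 14.3
eef_pos: [493.8, -238.7, 187.1]
tcp_rot: [-3.14, 0.002, 3.107]
ft_force: [0.1, -0.3, 0.1]
opening: 0.601
grip_force: 0.0
```

```bash
python3 -c "
from h import *
go(493,-238,36,-2)
t=env.read_camera('side');
cv2.imwrite('pics/g.png',cv2.resize(t[150:310,210:380],(637,600)))"
```

```text
t 14.3 pos [ 493.8 -238.7  187.1] rot [-1.799e+02  1.000e-01  1.780e+02] F [ 0.1 -0.3  0.1] j6 -2.11 
move [  0.8   0.7 151.1] turn 0.0
```

View pics/g.png

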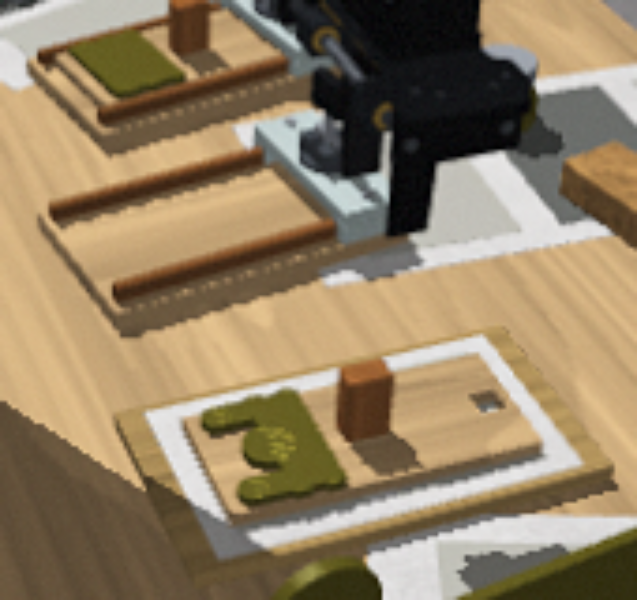

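The carrier lies flat, centred and lengthwise on the board, with the gripper clear. Handing in.

```bash
python3 -c "
from cell import env
print(env.job_done())"
```

```text
the job is handed in; nothing more can be done
None
```

I latched the crested jig's plunger up, drew its carrier out and laid it flat in the middle of the drying board, lengthwise. I left the plain carrier alone and handed the job in at about 14 s; the hand-in returned no verdict.

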